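# Float the weighbeam of a torsion-spring tester

## Robot

A 6-joint arm with a two-finger parallel gripper is mounted at the origin on the work surface. World frame = base frame: x ahead of the robot, y to its left, z up, the work surface at z = 0. Lengths are in m, angles in rad, forces in N, time in s.
With the tool pointing down it reaches from about 0.4 to 0.925 m from the base axis. Payload 3.4 kg.
Tool frame: the origin (TCP) lies at the very end of the fingers, on their centre line; the grasp point (between the pads) lies 19 mm behind it; z points along the fingers, y is the line along which they close (so a half turn about z gives the same grasp; the last joint's range is limited). The gripper opens to 85 mm and grips with 20 to 120 N. Pads are 22 mm wide; open, the fingers measure 114 mm over their backs; the gripper's body (76 mm by 85 mm) begins 54 mm behind the grasp point. The pads swing forward as they close: fully open they stand 13 mm farther back than shut.
Start: joints at [-1.312, 0.307, 1.506, -0, 1.328, -0.073], TCP at [0.188, -0.543, 0.231] pointing down, gripper open.
Joint ranges: [-3.12, 3.12], [-1.05, 2.28], [0.14, 2.33], [-1.42, 4.57], [0.1, 2.73], [-2.68, 2.68]. Speed limits (rad/s): [2.57, 2.57, 3.14, 3.14, 3.14, 3.14].

## Interface

Orientations are given as a rotation vector (axis times angle).
In Python, from cell import * gives the robot as it stands.
- The arm moves only by the shell command python3 -m crank 'ROWS' [FORCE]. ROWS is JSON, a list of rows, each a list of 3 entries, a list of its own where there are three numbers: the turn, a rotation vector about the tool's x, y, z in degrees, then the shift along the tool's x, y, z in mm, then the opening, from 0 (shut) to 1 (fully open). In form: [[[ax, ay, az], [tx, ty, tz], claw], ...]. A call has 1 to 12 rows; each row shifts and turns the commanded pose from where the row before left it, along the tool's axes as they then stand; what a row does not reach is not made up. A row lasts 1/8 s, in which the tool goes at most 62.5 mm and 10.7 degrees, less where a joint would pass 70% of its speed; a pose out of reach is approached as far as the arm can. A call is refused whole if a number of a shift passes 62.5 or a number of a turn 10.7, either way. A call with a gripper value outside its range is refused whole. The fingers move at their own pace and stop on an object; FORCE is the grip in N (left out, the last holds). Time passes only in rows, so rows that do not move let the fingers close. It gives the time, the measured TCP pose, the force, the opening and the grip force at its end, in the units of the state.
- get_obs(): the state, without advancing time (a new reading comes with each control period).
- read_camera(name): name is "side" or "top"; returns (picture, depth): 420x560x3 uint8, blue, green, red; 420x560 float32, m along the optical axis (not along the pixel's ray), 0 where there is no reading.
- get_calibration(name): a dict with "K" (3x3 intrinsics, pixels), "origin" and "orientation" of the camera in the world. Camera axes: x right, y down, z forward; pixel columns grow to the right and rows downward; lengths in m; the calibration is good to about 2 mm. A picture is of the moment at which its call begins. get_calibration takes no time and is no camera call.
- job_done(): hands the job in; it is judged then, once.
Trained networks look in the newest picture that a camera, given by its name, has taken for a name from the list of things; names that differ only in an ending like _2 or _b are one class to them, and where a whole thing is asked for, a point or a joint stands for the part that bears it (a point fixed in the world has none). Each returns a list of dicts, best first, with "confidence" (0 to 1); they miss things now and then, are a little off and sometimes report something else, mostly with a low value. They report only what shows in the picture. A call takes as long as a camera call.
- regions_of(camera, query): "mask" (420x560 bool, what is visible of it) and "xy" ([column, row] as shares, 0 to 1, of the picture: columns of its width, rows of its height, amid what is visible of it).
- spot_point(camera, query): "xy" ([column, row] as shares, 0 to 1, of the picture: columns of its width, rows of its height: a listed point, or the origin of a listed thing).
The state is a dict: "time_s": time; "joints": joint angles; "dq": joint speeds; "tau": joint torques, N m; "ee_pos": TCP position; "tool_rot": TCP orientation; "ft_force": force on the tool from outside, world axes, zero at the start; "torque": the same for the moment, N m; "gripper_width": finger opening in m; "grasp_force": force on a finger pad.
Only numpy, scipy, OpenCV 4.12 (cv2) and the standard library are available. Lean on these libraries where they do the work, as an engineer would, in place of code of your own. Each camera call takes 0.05 s, during which the arm holds its last target. There are 200 camera calls.

## Task

A torsion spring is being checked on the bench tester: work the hand lever only, without touching the weighbeam itself, to lift the top-heavy beam gently off its stop and float it with the pointer tip midway between the two prongs of the index fork, never straying to a prong for five seconds on end. Then lower the beam gently back onto the stop it started from (pointer end down), let go of the lever and draw clear, leaving the fork and the things beside the tester where they are.

Things in the scene. Friction and masses are not known exactly. Their poses are not given: they have to be found in the camera images.
- stand: Tester, bolted down: steel base plate 170 x 360 x 15 mm, green post behind the beam (x 45 to 75, up to z 180 mm), two short rubber-topped stop posts under the beam at y = +-155 mm. Origin on the bench under the beam's middle; z up, x along the pivot shaft (away from the robot at yaw 0), y along the beam to its pointer end. The pivot axis is parallel to x through (0, 0, 140 mm).
- beam (a joint): Beam angle about the pivot, rad: 0 level, positive = pointer end (stand +y) up; stops at +-0.24; starts at rest at -0.24. Nominal inertia 0.075 kg m2, top-heavy gravity torque +0.386 N m/rad x angle (away from level), damping 0.012 N m s/rad. With the lever held still it runs away (e-fold 0.55 to 0.85 s): catch it all the time with the lever. Gently: below 0.4 rad/s (0.1 m/s at the pointer).
- lever (a joint): Angle of the hand lever relative to the beam, rad, same axis and sign; 0 = spring slack (lever square to the beam, pointing up), limits +-1.3, starts near 0. The spring (nominal 0.22 N m/rad) turns the beam with +0.22 x this angle: handle towards stand -y (positive) lifts the pointer end. Lever from upright = beam + lever. It is counterweighted, 0.2 kg, springs back when let go.
- lever_grip (a point): Middle of the lever's black handle: round bar, diameter 22 mm, 85 mm long, parallel to stand x (from x = -73 to -158 mm, this point at -118 mm, on the robot's side); 140 mm from the pivot axis, so it moves on a 140 mm circle about it. Pinch it from above, fingers closing along stand y; the bar can turn between the pads. The steel lever arm is 8 mm thick at x = -71 to -79 mm.
- pointer_tip (a point): Tip of the dark 6 mm thick pointer on the beam's +y end, 270 mm from the pivot axis; at height 140 mm when the beam is level.
- fork_mid (a point): Midpoint between the two brass prongs of the index fork on a thin upright rod beside the pointer end. Clear gap between the prongs 36 mm; the pointer passes in front. The clamp height differs from job to job: 110 to 170 mm above the bench. The pointer is clear between the prongs while its tip's height is within 15 mm of this point.
- weighbeam: The swinging part without the lever: aluminium bar 460 mm long, 24 mm high, with a 0.8 kg steel cylinder (56 mm diameter, 42 mm high) 200 mm from the pivot at each end, riders, bob and pointer. Origin at the pivot, y along the bar to the pointer, z up at level. The robot must not touch it.
- bob: Steel bob, nominal 0.46 kg with its stem, 52 mm diameter, centre 87 mm above the pivot on the beam, top at 102 mm: makes the beam top-heavy. Its mass differs by up to 15 %, so the gravity torque and the effective stiffness differ too. Origin at the pivot.
- rider_l: Brass rider on the beam, 26 x 20 x 40 mm, 100 mm from the pivot on the pointer side, with a twin at the same distance on the other side; nominally 0.08 kg each, really different by up to 35 % each, which leaves an unknown constant torque of up to about 0.06 N m either way. Origin at the pivot.
- angle: Offcut of steel angle, 120 x 40 x 40 mm, lying on the bench near the beam's far end; bystander. Origin under its centre.
- boltbox: Grey open bolt box 100 x 80 x 35 mm near the pointer end; bystander. Origin under its centre.
- slug: Steel slug, 44 mm diameter, 40 mm high, beside the tester's front; bystander. Origin under its centre.

How it is judged:
By the outcome, as a careful person would: the job done as asked, in the order asked, and still so for the second after the job is handed in, with the robot touching nothing.
It also fails if it takes over 64 s, if anything falls off the work surface, if the arm or the gripper's body presses on something with over 40 N, if the wrist force passes 120 N, or if a joint passes its speed limit or range.

## Working session

There is one attempt and no reset: what is moved stays moved. The work goes in short steps, Python scripts to look and compute and a shell command to move; the robot and the scene stay as the last step left them, time stands still between calls to the robot, and variables do not carry over. Pictures are saved under pics/ and viewed, at most 10 in all, crops included, and the job is handed in when it is done.

```bash
mkdir -p pics; ls; cat > look.py <<'E'
from cell import *
import numpy as np,cv2
for c in ("side","top"):
    im,d=read_camera(c); cv2.imwrite(f"pics/{c}0.png",im); np.save(f"pics/{c}0.npy",d)
    k=get_calibration(c); print(c,np.round(k["K"],1).tolist(),np.round(k["origin"],3),np.round(k["orientation"],3).tolist())
    for q in ("stand","lever_grip","pointer_tip","fork_mid","weighbeam","bob","rider_l","slug","angle","boltbox"):
        r=spot_point(c,q)
        print(q,[(round(x["confidence"],2),[round(x["xy"][0]*560,1),round(x["xy"][1]*420,1)]) for x in r[:2]])
o=get_obs(); print({k:np.round(v,3).tolist() for k,v in o.items()})
E
python3 look.py
```

```text
pics
side [[405.4, 0.0, 283.3], [0.0, 405.4, 208.3], [0.0, 0.0, 1.0]] [0.219 0.635 0.653] [-0.689, 2.483, -1.269]
stand [(0.9, [287.8, 231.2])]
lever_grip [(0.7, [307.2, 152.6])]
pointer_tip [(0.84, [194.5, 247.9])]
fork_mid [(0.89, [184.0, 227.3])]
weighbeam [(0.6, [287.9, 181.6])]
bob [(0.78, [287.5, 181.4])]
rider_l []
slug [(0.84, [366.4, 221.3])]
angle [(0.68, [362.6, 199.6])]
boltbox [(0.62, [209.9, 307.7])]
top [[396.6, 0.0, 278.5], [0.0, 396.6, 207.8], [0.0, 0.0, 1.0]] [0.522 0.032 1.074] [-2.173, 2.198, -0.095]
stand [(0.9, [308.4, 189.0])]
lever_grip [(0.96, [290.3, 222.8])]
pointer_tip [(0.63, [216.1, 153.9])]
fork_mid [(0.68, [309.5, 189.9]), (0.67, [208.7, 144.9])]
weighbeam [(0.59, [313.8, 179.5])]
bob [(0.68, [315.4, 183.4])]
rider_l []
slug [(0.58, [366.3, 251.4])]
angle [(0.91, [389.9, 235.6])]
boltbox [(0.76, [196.7, 191.1])]
{'time_s': 1.1, 'joints': [-1.311, 0.307, 1.506, 0.0, 1.328, -0.073], 'dq': [0.0, -0.0, -0.001, -0.002, -0.0, -0.001], 'tau': [-0.002, -45.75, -25.234, -0.001, 0.001, -0.0], 'ee_pos': [0.188, -0.543, 0.231], 'tool_rot': [-3.098, -0.52, -0.0], 'ft_force': [0.695, 0.234, -0.414], 'torque': [0.014, -0.029, -0.026], 'grasp_force': 0.0, 'gripper_width': 0.086}
```

View pics/side0.png

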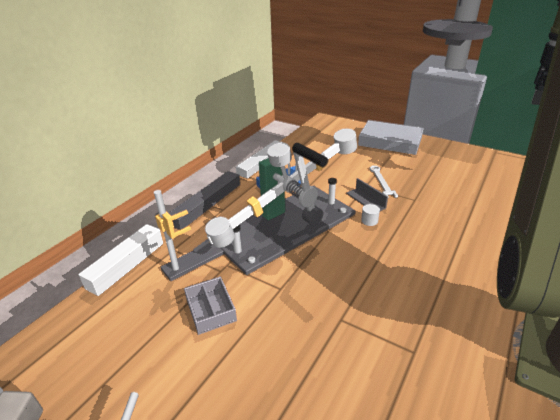

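View pics/top0.png

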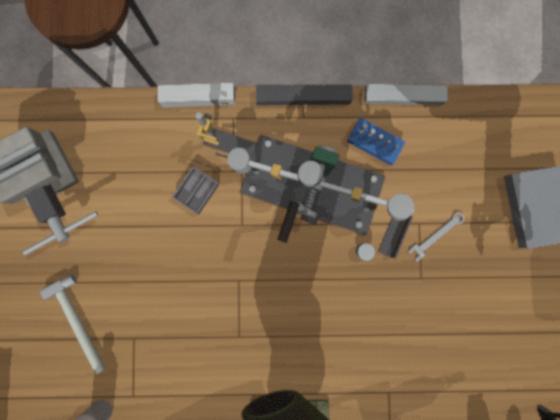

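```bash
cat > geo.py <<'E'
from cell import *
import numpy as np
from scipy.spatial.transform import Rotation as R
C={}
for c in ("side","top"):
    k=get_calibration(c); C[c]=(np.array(k["K"]),np.array(k["origin"]),R.from_rotvec(k["orientation"]).as_matrix())
def ray(c,p):
    K,o,M=C[c]; return o,M@np.linalg.solve(K,[p[0],p[1],1])
def proj(c,P):
    K,o,M=C[c]; q=K@(M.T@(np.asarray(P)-o)); return q[:2]/q[2]
def tri(ps,pt):
    o1,d1=ray("side",ps);o2,d2=ray("top",pt)
    s=np.linalg.lstsq(np.c_[d1,-d2],o2-o1,rcond=None)[0]
    a,b=o1+s[0]*d1,o2+s[1]*d2; return (a+b)/2,np.linalg.norm(a-b)
E
python3 - <<'E'
from geo import *
for n,a,b in [("stand",(287.8,231.2),(308.4,189)),("grip",(307.2,152.6),(290.3,222.8)),("tip",(194.5,247.9),(216.1,153.9)),("fork",(184,227.3),(208.7,144.9)),("pivot",(287.9,181.6),(313.8,179.5)),("bob",(287.5,181.4),(315.4,183.4)),("slug",(366.4,221.3),(366.3,251.4)),("angle",(362.6,199.6),(389.9,235.6)),("box",(209.9,307.7),(196.7,191.1))]:
    p,e=tri(a,b); print(n,p.round(4),round(e,4))
E
```

```text
stand [ 0.6552 -0.062  -0.007 ] 0.0045
grip [0.5579 0.0032 0.276 ] 0.0093
tip [0.7389 0.1796 0.0808] 0.0013
fork [0.748  0.1885 0.1396] 0.0012
pivot [ 0.6565 -0.0636  0.1432] 0.0101
bob [ 0.6518 -0.0646  0.1442] 0.0008
slug [ 0.4905 -0.2137 -0.012 ] 0.0125
angle [ 0.5309 -0.2745  0.0087] 0.0087
box [0.6543 0.2438 0.0034] 0.0019
```

The side view shows the beam with its pointer end down at about (200,245), the fork at (178,225) and the handle at (310,155). In the top view the weight tops are at (239,160) and (400,207), with the handle at (288,222). Next I'll refine this with depth.

```bash
cat >> geo.py <<'E'
def cloud(c,d):
    K,o,M=C[c]; v,u=np.mgrid[0:420,0:560]
    return (np.stack([(u-K[0,2])/K[0,0]*d,(v-K[1,2])/K[1,1]*d,d],-1)@M.T)+o
E
python3 - <<'E'
from geo import *
import cv2
d=np.load("pics/top0.npy"); P=cloud("top",d)
def disc(u,v,r):
    yy,xx=np.mgrid[0:420,0:560]; return (xx-u)**2+(yy-v)**2<r*r
res=[]
for n,u,v in (("cyl+",239,160),("cyl-",400,207),("bob",310,173)):
    m=disc(u,v,15)&(d>0); z=P[...,2]; top=np.percentile(z[m],70)
    s=m&(abs(z-top)<.01)
    print(n,P[s].mean(0).round(4),"n",s.sum(),"zstd",z[s].std().round(4),"ctr",((P[s].max(0)+P[s].min(0))/2).round(4)); res.append(((P[s].max(0)+P[s].min(0))/2, np.median(z[s])))
a,b=res[0][0],res[1][0]
print("yaw",np.arctan2(-(a-b)[0],(a-b)[1]),"mid",(a+b)/2,"sep",np.linalg.norm((a-b)[:2]),"ang",np.arctan2((a-b)[2],np.linalg.norm((a-b)[:2])))
# handle
m=np.zeros_like(d,bool); m[195:245,275:302]=1; m&=(P[...,2]>.25)&(P[...,2]<.31)
q=P[m]; c=q.mean(0); w=np.linalg.svd(q-c)[2][0]; t=(q-c)@w; print("handle",c.round(4),w.round(3),np.percentile(t,[1,99]).round(4),"ztop",np.percentile(q[:,2],[50,90]).round(4),len(q))
for c in("side","top"):
    im=cv2.imread(f"pics/{c}0.png"); 
    cr=im[180:285,140:250] if c=="side" else im[105:210,180:300]
    cv2.imwrite(f"pics/{c}c.png",cv2.resize(cr,None,fx=5,fy=5,interpolation=cv2.INTER_CUBIC))
# fork cloud by colour
for c in("side","top"):
    im=cv2.imread(f"pics/{c}0.png"); h=cv2.cvtColor(im,cv2.COLOR_BGR2HSV); dd=np.load(f"pics/{c}0.npy"); Q=cloud(c,dd)
    m=(np.linalg.norm(Q-[.745,.195,.135],axis=-1)<.07)&(h[...,1]>120)&(h[...,0]>15)&(h[...,0]<35)&(dd>0)&(Q[...,2]>.08)
    print(c,"fork",m.sum(),np.percentile(Q[m],[2,50,98],axis=0).round(4).tolist(),np.histogram(Q[m][:,2],bins=np.arange(.08,.2,.005)))
E
```

```text
cyl+ [0.7184 0.1182 0.1121] n 431 zstd 0.0038 ctr [0.7196 0.1165 0.112 ]
cyl- [ 0.5916 -0.2445  0.2071] n 522 zstd 0.0035 ctr [ 0.5921 -0.2455  0.2062]
bob [ 0.6616 -0.0443  0.2383] n 471 zstd 0.0034 ctr [ 0.6623 -0.0443  0.2383]
yaw -0.338648932640708 mid [ 0.65585633 -0.06450045  0.1590918 ] sep 0.38377156508712834 ang -0.2407217230981064
handle [0.5583 0.0052 0.2833] [-0.939  0.343  0.026] [-0.0427  0.0422] ztop [0.284  0.2866] 451
side fork 424 [[0.7526, 0.1719, 0.121], [0.7661, 0.2069, 0.1504], [0.8043, 0.2139, 0.1699]] (array([ 0,  0,  0,  0,  0,  0,  0,  3, 47, 45, 28, 25, 31, 32, 27, 53, 37,
       88,  8,  0,  0,  0,  0]), array([0.08 , 0.085, 0.09 , 0.095, 0.1  , 0.105, 0.11 , 0.115, 0.12 ,
       0.125, 0.13 , 0.135, 0.14 , 0.145, 0.15 , 0.155, 0.16 , 0.165,
       0.17 , 0.175, 0.18 , 0.185, 0.19 , 0.195]))
top fork 220 [[0.7545, 0.1716, 0.1247], [0.7735, 0.1944, 0.1593], [0.8018, 0.2107, 0.1719]] (array([ 0,  0,  0,  0,  0,  0,  0,  0,  5, 36,  7,  5, 10, 14,  9, 31, 25,
       46, 32,  0,  0,  0,  0]), array([0.08 , 0.085, 0.09 , 0.095, 0.1  , 0.105, 0.11 , 0.115, 0.12 ,
       0.125, 0.13 , 0.135, 0.14 , 0.145, 0.15 , 0.155, 0.16 , 0.165,
       0.17 , 0.175, 0.18 , 0.185, 0.19 , 0.195]))
```

View pics/sidec.png

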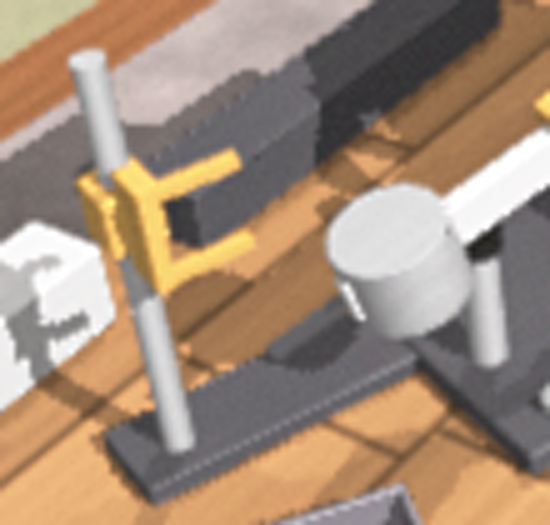

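```bash
cat > meas.py <<'E'
from geo import *
yaw=-0.3386; PV=np.array([.6543,-.068,.14]); RZ=R.from_euler("z",yaw).as_matrix()
def st(P): return (P-PV)@RZ            # stand axes, origin on the pivot
def theta_from(d,verb=0):
    S=st(cloud("top",d)[d>0]); S=S[(abs(S[:,0])<.04)&(abs(S[:,1])>.14)&(abs(S[:,1])<.25)&(S[:,2]>-.08)]
    def sel(t):
        y=S[:,1]*np.cos(t)+S[:,2]*np.sin(t); z=-S[:,1]*np.sin(t)+S[:,2]*np.cos(t)
        g=lambda s:z[(np.hypot(S[:,0],y-s*.2)<.024)&(abs(z-.0195)<.012)]
        return g(1),g(-1)
    t=max(np.arange(-.28,.29,.01),key=lambda t:(lambda a,b:min(len(a),len(b))+.01*(len(a)+len(b)))(*sel(t)))
    for _ in range(6):
        a,b=sel(t); t+=(np.mean(a)-np.mean(b))/.4
    return t,len(a),len(b),np.mean(a),np.mean(b)
def lever(tcp):                         # lever from upright, from the TCP
    s=st(np.asarray(tcp)); return -np.arcsin(np.clip(s[1]/.14,-1,1)),s
E
python3 - <<'E'
from meas import *
import cv2
print(theta_from(np.load("pics/top0.npy")))
for c in("side","top"):
    im=cv2.imread(f"pics/{c}0.png"); h=cv2.cvtColor(im,cv2.COLOR_BGR2HSV); dd=np.load(f"pics/{c}0.npy"); Q=st(cloud(c,dd))
    m=(abs(Q[...,1]-.27)<.05)&(abs(Q[...,0])<.12)&(h[...,1]>120)&(h[...,0]>15)&(h[...,0]<35)&(dd>0)&(Q[...,2]>-.06)
    q=Q[m]; print(c,len(q),np.percentile(q,[2,50,98],axis=0).round(4).tolist())
    for x0 in np.arange(0,.08,.01):
        s=q[(q[:,0]>=x0)&(q[:,0]<x0+.01)]; print(round(x0,2),len(s),np.round(np.sort(s[:,2])[::max(1,len(s)//10)]*1000))
E
python3 -m crank '[[[0,0,0],[30,-20,-25],1],[[0,0,0],[45,-34,-25],1],[[0,0,0],[45,-34,-25],1],[[0,0,0],[45,-34,-20],1],[[0,0,0],[45,-34,-9],1],[[0,0,0],[45,-34,0],1],[[0,0,0],[45,-34,0],1],[[0,0,0],[45,-34,0],1],[[0,0,0],[45,-34,0],1],[[0,0,0],[45,-34,0],1],[[0,0,0],[45,-34,0],1],[[0,0,0],[44,-40,0],1]]' 20
```

```text
(np.float64(-0.23984985370727105), 279, 383, np.float64(0.020934127945449563), np.float64(0.02093412794544956))
side 424 [[0.0097, 0.2591, -0.019], [0.016, 0.2984, 0.0104], [0.0504, 0.3109, 0.0299]]
0.0 12 [-12. -12.  -9.   4.   5.   6.   9.  18.  21.  25.  27.  30.]
0.01 239 [-20. -16. -15. -14.  -7.   6.  19.  25.  27.  28.  30.]
0.02 49 [-19. -11.  -7.  -2.   1.   6.  12.  16.  20.  24.  29.  30.  31.]
0.03 87 [-18.  -6.  -3.   0.   4.   7.  10.  14.  17.  20.  21.]
0.04 27 [-7. -1.  1.  6. 10. 12. 17. 18. 18. 19. 19. 20. 20. 20.]
0.05 10 [-6.  1. 12. 14. 17. 19. 19. 19. 19. 20.]
0.06 0 []
0.07 0 []
top 220 [[0.0126, 0.2597, -0.0153], [0.0219, 0.2887, 0.0193], [0.0547, 0.3076, 0.0319]]
0.0 0 []
0.01 107 [-19. -14. -13. -11. -10.   6.  27.  28.  29.  30.  32.]
0.02 28 [-10.  -1.  10.  15.  20.  26.  27.  28.  29.  29.  30.  30.  31.  32.]
0.03 47 [-8.  6.  9. 14. 18. 18. 19. 20. 21. 23. 29. 31.]
0.04 20 [ 2.  4. 10. 17. 18. 19. 20. 20. 22. 22.]
0.05 18 [-5.  0.  0.  3.  8. 15. 16. 18. 18. 18. 18. 20. 20. 21. 21. 21. 21. 22.]
0.06 0 []
0.07 0 []
time_s: 2.6
ee_pos: [0.5534, 0.0073, 0.3354]
tool_rot: [3.098, 0.52, 0.001]
ft_force: [0.8, -0.3, -0.9]
gripper_width: 0.0857
grasp_force: 0.0
```

```bash
python3 -m crank '[[[0,0,9.6],[0,0,0],1],[[0,0,9.6],[0,0,0],1],[[0,0,9.6],[0,0,0],1],[[0,0,9.6],[0,0,0],1],[[0,0,0],[0,0,0],1],[[0,0,0],[0,0,20],1],[[0,0,0],[0,0,20],1],[[0,0,0],[0,0,20],1],[[0,0,0],[0,0,20],1],[[0,0,0],[0,0,0],1]]' 20
python3 - <<'E'
from meas import *
import cv2
o=get_obs(); print(lever(o["ee_pos"]),R.from_rotvec(o["tool_rot"]).as_matrix()[:,0:2].round(3).tolist())
im,d=read_camera("side"); cv2.imwrite("pics/side1.png",im)
im,d=read_camera("top"); cv2.imwrite("pics/top1.png",im); print(theta_from(d))
E
```

```text
time_s: 3.85
ee_pos: [0.5511, 0.0058, 0.2538]
tool_rot: [3.097, -0.524, -0.006]
ft_force: [-0.5, -0.4, 0.0]
gripper_width: 0.0851
grasp_force: 0.0
(np.float64(-0.25510269390053647), array([-0.12187677,  0.03532827,  0.1137601 ])) [[0.944, -0.329], [-0.329, -0.944], [-0.004, 0.001]]
(np.float64(-0.23928877222395825), 280, 386, np.float64(0.021075622309419513), np.float64(0.021075622309418826))
```

View pics/side1.png

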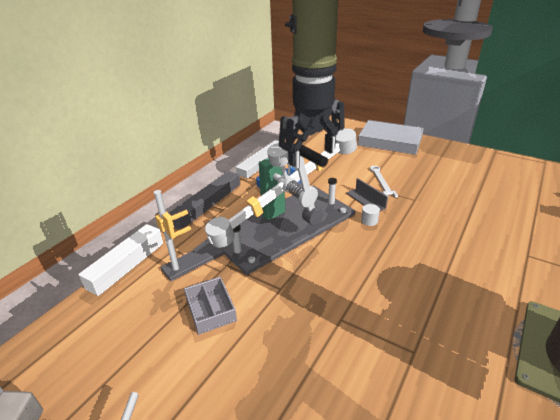

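View pics/top1.png

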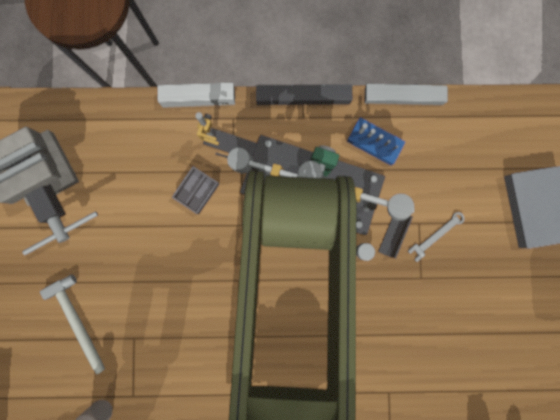

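The fingers straddle the handle at about (310,155), and both weight tops are visible from above. I'll close on the bar and write the estimator/planner.

```bash
cat > est.py <<'E'
"""python3 est.py MODE [rows] [goal] [rate]: measure, log; MODE rest | fly. Calls must be even ramps (same shift each row)."""
import sys,json,os
from meas import *
from scipy.optimize import least_squares
mode=sys.argv[1]; N=int(sys.argv[2]) if len(sys.argv)>2 else 4
goal=float(sys.argv[3]) if len(sys.argv)>3 else .0204; rate=float(sys.argv[4]) if len(sys.argv)>4 else .1
o=get_obs(); im,d=read_camera("top"); th,na,nb,*_=theta_from(d); ph,s=lever(o["ee_pos"])
L=json.load(open("log.json")) if os.path.exists("log.json") else []
L.append([o["time_s"],float(th),float(ph),mode]); json.dump(L,open("log.json","w"))
print(f"t {o['time_s']:.2f} th {th:.4f} ({na},{nb}) phi {ph:.4f} tcp-z err mm {1e3*(s[2]+.019+.003-.14*np.cos(ph)):.1f} grip {o['grasp_force']:.0f} ft {np.round(o['ft_force'],1)}")
if mode!="fly": sys.exit()
F=[]
for r in L[::-1]:
    if r[3]!="fly": break
    F.append(r)
F=np.array([r[:3] for r in F[::-1]],float); T,TH,PH=F.T
dt=.005
def sim(p,x,tt,ph):                      # p: gravity/I-k/I, k/I, c
    out=[]
    for f in ph:
        w=x[1]+dt*(p[0]*x[0]+p[1]*f+p[2]-.16*x[1]); x=np.array([x[0]+dt*(x[1]+w)/2,w]); out.append(x)
    return out
def phis(t):                             # hold 0.05 s (camera), then ramp
    tk=np.c_[T,T+.05].ravel(); return np.interp(t,tk,np.repeat(PH,2))
p0=np.array([2.21,2.93,0]); sp=np.array([.5,.4,.5])
def res(q):
    p=q[:3]; t=np.arange(T[0],T[-1]+dt/2,dt); X=np.array([q[3:5]]+sim(p,q[3:5],None,phis(t[:-1]+dt/2)))
    return np.r_[(np.interp(T,t,X[:,0])-TH)/.002*np.clip(1.25**(np.arange(len(T))-len(T)+1),.1,1),(p-p0)/sp,(q[4])/.2]
q=least_squares(res,np.r_[p0,TH[0],0]).x; p=q[:3]
t=np.arange(T[0],T[-1]+dt/2,dt); X=np.array([q[3:5]]+sim(p,q[3:5],None,phis(t[:-1]+dt/2))); x=X[-1]
print("fit p",p.round(3),"resid mrad",(1e3*(np.interp(T,t,X[:,0])-TH)[-4:]).round(1),"x",x.round(4),"phi_eq(goal) %.4f"%(-(p[0]*goal+p[2])/p[1]))
# plan: H calls of N rows, each an even ramp
H=max(5,24//N); n=int(round((N*.125)/dt)); hold=int(.05/dt)
def path(u):
    f=[];c=PH[-1]
    for a in u: f+= [c]*hold+list(c+a*(np.arange(n)+.5)/n); c+=a
    return np.array(f)
# reference: approach the goal at limited rate, smooth
tt=np.arange(1,H*(n+hold)+1)*dt; r=[];v=x[1];y=x[0]
for _ in tt:
    vd=np.clip(1.6*(goal-y),-rate,rate); v+=np.clip(vd-v,-.3*dt,.3*dt); y+=v*dt; r.append([y,v])
r=np.array(r)
def cost(u):
    X=np.array(sim(p,x,None,path(u))); return np.r_[(X-r)[::10].ravel()/.02,np.diff(np.r_[u,0])*8]
u=least_squares(cost,np.zeros(H)).x
c=PH[-1]
for k in range(2):
    e=c+u[k]; f=path(u)[: (k+1)*(n+hold)]; xe=sim(p,x,None,f)[-1]
    print(f"call{k}: phi->{e:.4f}; per row ty {140*(np.sin(e)-np.sin(c))/N:.2f} tz {140*(np.cos(c)-np.cos(e))/N:.2f} x{N}; end th {xe[0]:.3f} w {xe[1]:.3f}"); c=e
E
python3 -m crank '[[[0,0,0],[0,0,0],0],[[0,0,0],[0,0,0],0],[[0,0,0],[0,0,0],0],[[0,0,0],[0,0,0],0],[[0,0,0],[0,0,0],0],[[0,0,0],[0,0,0],0],[[0,0,0],[0,0,0],0],[[0,0,0],[0,0,0],0]]' 20; python3 est.py rest
```

```text
time_s: 4.95
ee_pos: [0.5525, 0.0059, 0.2556]
tool_rot: [-3.097, 0.527, -0.001]
ft_force: [-1.0, 0.2, 3.9]
gripper_width: 0.0217
grasp_force: 21.1
t 4.95 th -0.2397 (278,385) phi -0.2592 tcp-z err mm 2.3 grip 21 ft [-1.   0.2  3.9]
```

```bash
python3 -m crank '[[[0,0,0],[0,2.5,-0.8],0],[[0,0,0],[0,2.5,-0.8],0],[[0,0,0],[0,2.5,-0.8],0],[[0,0,0],[0,2.5,-0.8],0],[[0,0,0],[0,2.5,-0.8],0],[[0,0,0],[0,2.5,-0.8],0]]'; python3 est.py rest
```

```text
time_s: 5.75
ee_pos: [0.5474, -0.0088, 0.2598]
tool_rot: [3.097, -0.528, -0.0]
ft_force: [1.6, 1.3, -3.3]
gripper_width: 0.0213
grasp_force: 20.1
t 5.75 th -0.2401 (275,384) phi -0.1456 tcp-z err mm 3.3 grip 20 ft [ 1.6  1.3 -3.3]
```

```bash
python3 -m crank '[[[0,0,0],[0,2,0],0],[[0,0,0],[0,2,0],0],[[0,0,0],[0,2,0],0],[[0,0,0],[0,2,0],0],[[0,0,0],[0,2,0],0],[[0,0,0],[0,2,0],0]]'; python3 est.py rest
```

```text
time_s: 6.55
ee_pos: [0.5435, -0.0198, 0.2604]
tool_rot: [-3.097, 0.527, -0.001]
ft_force: [0.9, 1.3, 3.2]
gripper_width: 0.0211
grasp_force: 20.9
t 6.55 th -0.2405 (277,386) phi -0.0617 tcp-z err mm 2.6 grip 21 ft [0.9 1.3 3.2]
```

```bash
python3 -m crank '[[[0,0,0],[0,2,-0.1],0],[[0,0,0],[0,2,-0.1],0],[[0,0,0],[0,2,-0.1],0],[[0,0,0],[0,2,-0.1],0],[[0,0,0],[0,2,-0.1],0]]'; python3 est.py rest
```

```text
time_s: 7.22
ee_pos: [0.5402, -0.0293, 0.2605]
tool_rot: [3.097, -0.528, 0.0]
ft_force: [1.7, 2.2, 1.3]
gripper_width: 0.0212
grasp_force: 20.6
t 7.22 th -0.2400 (275,376) phi 0.0102 tcp-z err mm 2.5 grip 21 ft [1.7 2.2 1.3]
```

```bash
python3 -m crank '[[[0,0,0],[0,2,0],0],[[0,0,0],[0,2,0],0],[[0,0,0],[0,2,0],0],[[0,0,0],[0,2,0],0],[[0,0,0],[0,2,0],0]]'; python3 est.py rest
```

```text
time_s: 7.9
ee_pos: [0.5368, -0.0387, 0.2606]
tool_rot: [3.097, -0.528, 0.0]
ft_force: [1.9, 1.4, 2.6]
gripper_width: 0.0212
grasp_force: 20.4
t 7.90 th -0.2396 (280,220) phi 0.0816 tcp-z err mm 3.1 grip 20 ft [1.9 1.4 2.6]
```

```bash
python3 - <<'E'
s=open("meas.py").read()
s=s.replace("min(len(a),len(b))+.01*(len(a)+len(b))","len(a)+len(b)")
s=s.replace("t+=(np.mean(a)-np.mean(b))/.4","t+=(np.mean(a)-np.mean(b))/.4 if len(b)>60 else (np.mean(a)-.021)/.2")
s=s.replace(",np.mean(a),np.mean(b)","")
open("meas.py","w").write(s)
from meas import *; print(theta_from(np.load("pics/top0.npy")))
E
python3 -m crank '[[[0,0,0],[0,2,0.1],0],[[0,0,0],[0,2,0.1],0],[[0,0,0],[0,2,0.1],0],[[0,0,0],[0,2,0.1],0]]'; python3 est.py rest
```

```text
(np.float64(-0.23984985370727105), 279, 383)
time_s: 8.45
ee_pos: [0.5342, -0.0463, 0.2602]
tool_rot: [3.097, -0.527, 0.0]
ft_force: [1.6, 1.2, 5.2]
gripper_width: 0.021
grasp_force: 20.3
t 8.45 th -0.2396 (278,88) phi 0.1390 tcp-z err mm 3.6 grip 20 ft [1.6 1.2 5.2]
```

```bash
python3 -m crank '[[[0,0,0],[0,2,0.4],0],[[0,0,0],[0,2,0.4],0],[[0,0,0],[0,2,0.4],0],[[0,0,0],[0,2,0.4],0]]'; python3 est.py rest
```

```text
time_s: 9.0
ee_pos: [0.5315, -0.0538, 0.2586]
tool_rot: [-3.097, 0.528, 0.0]
ft_force: [2.4, 2.3, 2.0]
gripper_width: 0.0215
grasp_force: 20.2
t 9.00 th -0.2385 (277,46) phi 0.1968 tcp-z err mm 3.3 grip 20 ft [2.4 2.3 2. ]
```

```bash
python3 -m crank '[[[0,0,0],[0,1.5,0.4],0],[[0,0,0],[0,1.5,0.4],0],[[0,0,0],[0,1.5,0.4],0]]'; python3 est.py rest
```

```text
time_s: 9.43
ee_pos: [0.53, -0.058, 0.2573]
tool_rot: [-3.097, 0.527, 0.0]
ft_force: [2.1, 1.4, 1.6]
gripper_width: 0.0213
grasp_force: 20.4
t 9.43 th -0.2342 (281,72) phi 0.2294 tcp-z err mm 3.0 grip 20 ft [2.1 1.4 1.6]
```

```bash
python3 -c "
import json;L=json.load(open('log.json'))
L[-1][3]='fly';json.dump(L,open('log.json','w'))"
python3 -m crank '[[[0,0,0],[0,0,0],0],[[0,0,0],[0,0,0],0]]'; python3 est.py fly 3
```

```text
time_s: 9.72
ee_pos: [0.53, -0.0579, 0.2573]
tool_rot: [3.097, -0.527, -0.0]
ft_force: [2.8, 0.5, 2.0]
gripper_width: 0.0214
grasp_force: 20.3
t 9.72 th -0.2186 (282,64) phi 0.2291 tcp-z err mm 3.0 grip 20 ft [2.8 0.5 2. ]
fit p [2.205 2.933 0.023] resid mrad [ 0. -0.] x [-0.2186  0.0802] phi_eq(goal) -0.0232
call0: phi->0.0950; per row ty -6.17 tz -1.01 x3; end th -0.173 w 0.110
call1: phi->0.1027; per row ty 0.36 tz 0.04 x3; end th -0.132 w 0.093
```

```bash
python3 -m crank '[[[0,0,0],[0,-5,-0.8],0],[[0,0,0],[0,-5,-0.8],0],[[0,0,0],[0,-5,-0.8],0]]'; python3 est.py fly 3
```

```text
time_s: 10.15
ee_pos: [0.5348, -0.0441, 0.2598]
tool_rot: [3.095, -0.527, -0.001]
ft_force: [0.6, -2.4, 3.3]
gripper_width: 0.0213
grasp_force: 20.7
t 10.15 th -0.1841 (292,129) phi 0.1231 tcp-z err mm 2.8 grip 21 ft [ 0.6 -2.4  3.3]
fit p [ 2.221  2.923 -0.053] resid mrad [ 0.1 -0.1  0. ] x [-0.1841  0.076 ] phi_eq(goal) 0.0025
call0: phi->0.2021; per row ty 3.64 tz 0.60 x3; end th -0.155 w 0.085
call1: phi->0.0857; per row ty -5.37 tz -0.78 x3; end th -0.108 w 0.117
```

```bash
sed -i 's/np.diff(np.r_\[u,0\])\*8/u*8,np.diff(np.r_[u,0])*8/' est.py; python3 -m crank '[[[0,0,0],[0,1.5,0.2],0],[[0,0,0],[0,1.5,0.2],0],[[0,0,0],[0,1.5,0.2],0]]'; python3 est.py fly 3
```

```text
time_s: 10.58
ee_pos: [0.5337, -0.0473, 0.2593]
tool_rot: [-3.095, 0.527, -0.0]
ft_force: [1.2, 2.2, 3.3]
gripper_width: 0.0211
grasp_force: 20.6
t 10.57 th -0.1609 (296,52) phi 0.1475 tcp-z err mm 2.9 grip 21 ft [1.2 2.2 3.3]
fit p [ 2.212  2.939 -0.066] resid mrad [-0.1  0.3 -0.2  0. ] x [-0.1608  0.0469] phi_eq(goal) 0.0071
call0: phi->0.1947; per row ty 2.17 tz 0.38 x3; end th -0.136 w 0.084
call1: phi->0.0753; per row ty -5.52 tz -0.75 x3; end th -0.089 w 0.119
```

```bash
python3 -m crank '[[[0,0,0],[0,1.5,0.3],0],[[0,0,0],[0,1.5,0.3],0],[[0,0,0],[0,1.5,0.3],0]]'; python3 est.py fly 4
```

```text
time_s: 11.0
ee_pos: [0.532, -0.0522, 0.258]
tool_rot: [-3.097, 0.527, 0.001]
ft_force: [1.6, 1.5, 3.2]
gripper_width: 0.0216
grasp_force: 20.7
t 11.00 th -0.1286 (297,8) phi 0.1846 tcp-z err mm 2.4 grip 21 ft [1.6 1.5 3.2]
fit p [ 2.319  2.893 -0.021] resid mrad [-0.4 -1.4  1.2 -0.3] x [-0.1289  0.1007] phi_eq(goal) -0.0092
call0: phi->-0.0027; per row ty -6.52 tz -0.59 x4; end th -0.059 w 0.115
call1: phi->0.0054; per row ty 0.28 tz 0.00 x4; end th -0.016 w 0.054
```

```bash
python3 -m crank '[[[0,0,0],[0,-6.5,-0.6],0],[[0,0,0],[0,-6.5,-0.6],0],[[0,0,0],[0,-6.5,-0.6],0],[[0,0,0],[0,-6.5,-0.6],0]]'; python3 est.py fly 4
```

```text
time_s: 11.55
ee_pos: [0.5406, -0.0275, 0.2607]
tool_rot: [3.096, -0.527, -0.001]
ft_force: [0.7, -2.7, 2.2]
gripper_width: 0.0211
grasp_force: 20.6
t 11.55 th -0.0609 (314,349) phi -0.0028 tcp-z err mm 2.7 grip 21 ft [ 0.7 -2.7  2.2]
fit p [ 2.258  2.905 -0.035] resid mrad [-1.3  1.4 -0.4  0. ] x [-0.0608  0.1094] phi_eq(goal) -0.0040
call0: phi->0.0243; per row ty 0.95 tz 0.01 x4; end th -0.021 w 0.051
call1: phi->-0.0116; per row ty -1.26 tz -0.01 x4; end th 0.003 w 0.031
```

```bash
python3 -m crank '[[[0,0,0],[0,1,0],0],[[0,0,0],[0,1,0],0],[[0,0,0],[0,1,0],0],[[0,0,0],[0,1,0],0]]'; python3 est.py fly 4
```

```text
time_s: 12.1
ee_pos: [0.5394, -0.0309, 0.2607]
tool_rot: [-3.095, 0.528, -0.0]
ft_force: [-1.0, 1.3, 3.5]
gripper_width: 0.0212
grasp_force: 20.7
t 12.10 th -0.0318 (321,287) phi 0.0228 tcp-z err mm 2.7 grip 21 ft [-1.   1.3  3.5]
fit p [ 2.136  3.034 -0.075] resid mrad [ 1.7  0.1 -0.5  0.1] x [-0.0317  0.0204] phi_eq(goal) 0.0102
call0: phi->0.0823; per row ty 2.08 tz 0.11 x4; end th -0.024 w 0.028
call1: phi->-0.0093; per row ty -3.20 tz -0.12 x4; end th 0.001 w 0.037
```

```bash
python3 -m crank '[[[0,0,0],[0,2.1,0.1],0],[[0,0,0],[0,2.1,0.1],0],[[0,0,0],[0,2.1,0.1],0],[[0,0,0],[0,2.1,0.1],0]]'; python3 est.py fly 4
```

```text
time_s: 12.65
ee_pos: [0.5364, -0.0395, 0.2603]
tool_rot: [-3.097, 0.528, 0.0]
ft_force: [-0.4, 2.4, 3.7]
gripper_width: 0.0214
grasp_force: 20.7
t 12.65 th -0.0097 (324,131) phi 0.0880 tcp-z err mm 2.8 grip 21 ft [-0.4  2.4  3.7]
fit p [ 2.278  2.948 -0.044] resid mrad [-0.4 -2.3  1.6 -0.3] x [-0.0099  0.0635] phi_eq(goal) -0.0010
call0: phi->-0.1130; per row ty -7.02 tz 0.09 x4; end th 0.033 w 0.042
call1: phi->0.0257; per row ty 4.85 tz -0.21 x4; end th 0.028 w -0.020
```

```bash
python3 -m crank '[[[0,0,0],[0,-6.5,0],0],[[0,0,0],[0,-6.5,0],0],[[0,0,0],[0,-6.5,0.1],0],[[0,0,0],[0,-6.5,0.1],0]]'; python3 est.py fly 4
```

```text
time_s: 13.2
ee_pos: [0.545, -0.0148, 0.2598]
tool_rot: [3.096, -0.527, -0.001]
ft_force: [-0.4, -1.9, 2.6]
gripper_width: 0.0211
grasp_force: 21.0
t 13.20 th 0.0369 (336,327) phi -0.0991 tcp-z err mm 2.5 grip 21 ft [-0.4 -1.9  2.6]
fit p [ 2.319  2.959 -0.04 ] resid mrad [-2.6  1.3  0.1 -0.1] x [0.0369 0.0588] phi_eq(goal) -0.0025
call0: phi->-0.0303; per row ty 2.40 tz -0.16 x4; end th 0.042 w -0.020
call1: phi->0.0058; per row ty 1.26 tz -0.02 x4; end th 0.029 w -0.017
```

```bash
python3 -m crank '[[[0,0,0],[0,2.2,-0.1],0],[[0,0,0],[0,2.2,-0.1],0],[[0,0,0],[0,2.2,-0.1],0],[[0,0,0],[0,2.2,-0.1],0]]'; python3 est.py fly 4
```

```text
time_s: 13.75
ee_pos: [0.5423, -0.0229, 0.2607]
tool_rot: [-3.096, 0.527, -0.0]
ft_force: [-0.2, 1.8, 1.8]
gripper_width: 0.0209
grasp_force: 20.7
t 13.75 th 0.0376 (333,321) phi -0.0381 tcp-z err mm 2.8 grip 21 ft [-0.2  1.8  1.8]
fit p [ 2.297  2.976 -0.043] resid mrad [ 1.7  0.4 -0.5  0.1] x [ 0.0377 -0.0325] phi_eq(goal) -0.0013
call0: phi->0.0430; per row ty 2.84 tz 0.01 x4; end th 0.018 w -0.021
call1: phi->-0.0118; per row ty -1.92 tz -0.03 x4; end th 0.018 w 0.007
```

```bash
python3 -m crank '[[[0,0,0],[0,2.6,0],0],[[0,0,0],[0,2.6,0],0],[[0,0,0],[0,2.6,0],0],[[0,0,0],[0,2.6,0],0]]'; python3 -c "
from cell import *;import cv2;im,d=read_camera('side');cv2.imwrite('pics/s2.png',cv2.resize(im[180:285,140:250],None,fx=5,fy=5,interpolation=2))
print([[r['xy'][0]*560,r['xy'][1]*420] for q in('pointer_tip','fork_mid') for r in spot_point('side',q)[:1]])"; python3 est.py fly 4
```

```text
time_s: 14.3
ee_pos: [0.5387, -0.0332, 0.2605]
tool_rot: [-3.097, 0.528, -0.0]
ft_force: [-0.6, 3.8, 1.8]
gripper_width: 0.0213
grasp_force: 20.7
[[187.096, 225.28799999999998]]
t 14.45 th 0.0368 (337,230) phi 0.0411 tcp-z err mm 2.6 grip 21 ft [-1.6  1.6  2.8]
fit p [ 2.369  2.84  -0.028] resid mrad [-2.2 -2.9  3.7 -0.6] x [0.0362 0.0248] phi_eq(goal) -0.0071
call0: phi->-0.1332; per row ty -6.09 tz 0.28 x4; end th 0.057 w 0.008
call1: phi->0.0219; per row ty 5.41 tz -0.30 x4; end th 0.038 w -0.038
```

View pics/s2.png

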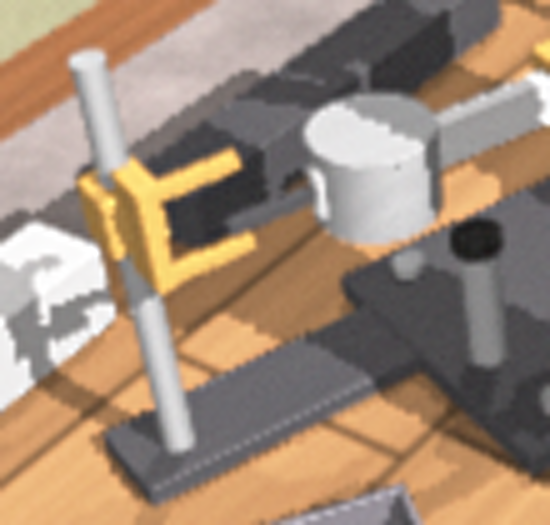

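```bash
python3 -m crank '[[[0,0,0],[0,-7,0.3],0],[[0,0,0],[0,-7,0.3],0],[[0,0,0],[0,-7,0.3],0]]'; python3 - <<'E'
s=open("est.py").read()
s=s.replace("tk=np.c_[T,T+.05].ravel(); return np.interp(t,tk,np.repeat(PH,2))","tk=np.c_[T,T+.05].ravel(); pk=np.repeat(PH,2); tk=np.r_[tk,14.3]; pk=np.r_[pk,.0411]; i=np.argsort(tk); return np.interp(t,tk[i],pk[i])")
open("est.py","w").write(s)
E
python3 est.py fly 4
```

```text
time_s: 14.88
ee_pos: [0.5457, -0.0133, 0.2594]
tool_rot: [3.096, -0.527, -0.001]
ft_force: [-2.4, -1.9, 3.2]
gripper_width: 0.0209
grasp_force: 21.1
t 14.88 th 0.0595 (340,320) phi -0.1108 tcp-z err mm 2.3 grip 21 ft [-2.4 -1.9  3.2]
fit p [ 2.416  2.917 -0.03 ] resid mrad [-2.7  2.9  0.2 -0.2] x [0.0593 0.0379] phi_eq(goal) -0.0067
call0: phi->-0.0538; per row ty 1.99 tz -0.16 x4; end th 0.056 w -0.033
call1: phi->0.0058; per row ty 2.08 tz -0.05 x4; end th 0.036 w -0.029
```

```bash
python3 -m crank '[[[0,0,0],[0,1.2,-0.1],0],[[0,0,0],[0,1.2,-0.1],0],[[0,0,0],[0,1.2,-0.1],0]]'; python3 est.py fly 3
```

```text
time_s: 15.3
ee_pos: [0.5448, -0.0161, 0.2598]
tool_rot: [-3.095, 0.527, -0.0]
ft_force: [-1.5, 1.7, 0.6]
gripper_width: 0.0209
grasp_force: 20.8
t 15.30 th 0.0510 (338,319) phi -0.0902 tcp-z err mm 2.4 grip 21 ft [-1.5  1.7  0.6]
fit p [ 2.359  2.943 -0.033] resid mrad [ 4.5  0.1 -2.3  0.7] x [ 0.0517 -0.0521] phi_eq(goal) -0.0050
call0: phi->0.0762; per row ty 7.76 tz -0.05 x3; end th 0.024 w -0.045
call1: phi->-0.0195; per row ty -4.47 tz -0.13 x3; end th 0.020 w 0.004
```

```bash
cat > fit2.py <<'E'
import json,numpy as np
from scipy.optimize import least_squares
L=[r for r in json.load(open("log.json")) if r[3]=="fly"]; T,TH,PH=np.array([r[:3] for r in L],float).T
tk=np.r_[np.c_[T,T+.05].ravel(),14.3]; pk=np.r_[np.repeat(PH,2),.0411]; i=np.argsort(tk); tk,pk=tk[i],pk[i]
dt=.005; t=np.arange(T[0],T[-1]+dt/2,dt)
def run(q,lag):
    g,k,c,x,w,b=q; X=[x]; f=np.interp(t-lag+dt/2,tk,pk)
    for a in f[:-1]:
        w2=w+dt*(g*x+k*a+c-b*w); x+=dt*(w+w2)/2; w=w2; X.append(x)
    return np.interp(T,t,X)
pr=np.array([2.21,2.93,0,-.2342,.03,.16]); sp=np.array([1,1,.5,.003,.1,.1])
for lag in (-.1,-.05,0,.05,.1):
    s=least_squares(lambda q:np.r_[(run(q,lag)-TH)/.001,(q-pr)/sp],pr); print(lag,round(2*s.cost,1),s.x.round(3),(1e3*(run(s.x,lag)-TH)).round(1))
E
python3 fit2.py
```

```text
-0.1 20.5 [ 2.619  3.313 -0.023 -0.235  0.038  0.138] [-0.6  1.   0.1 -0.4  1.3 -0.1 -3.1  0.2  1.  -1.2  1.6  1.1 -0.9]
-0.05 6.3 [ 2.53   3.225 -0.023 -0.234  0.035  0.292] [-0.1  0.1 -0.1  0.7  0.3 -0.6 -1.2 -0.5  0.8  1.  -0.  -0.3  0.1]
0 30.2 [ 2.444  3.136 -0.024 -0.234  0.032  0.428] [ 0.2 -0.6 -0.4  1.8 -0.3 -1.5  0.5 -0.8  0.   3.  -1.2 -2.   1.1]
0.05 89.3 [ 2.356  3.042 -0.024 -0.234  0.03   0.557] [ 0.5 -1.1 -1.   3.  -0.4 -2.8  2.1 -0.7 -1.2  4.9 -1.8 -3.9  2.3]
0.1 184.2 [ 2.22   2.896 -0.024 -0.233  0.029  0.682] [ 0.8 -1.4 -1.8  4.1 -0.  -4.5  3.5 -0.1 -2.9  6.6 -1.8 -5.9  3.4]
```

```bash
python3 - <<'E'
s=open("est.py").read()
s=s.replace("-.16*x[1]","-.29*x[1]").replace("p0=np.array([2.21,2.93,0]); sp=np.array([.5,.4,.5])","p0=np.array([2.53,3.225,-.023]); sp=np.array([.06,.06,.03])")
s=s.replace("phis(t[:-1]+dt/2)","phis(t[:-1]+dt/2+.05)").replace("f+= [c]*hold+list(c+a*(np.arange(n)+.5)/n); c+=a","f+= list(c+a*(np.arange(n)+.5)/n)+[c+a]*hold; c+=a")
s=s.replace("/.002*np.clip(1.25","/.001*np.clip(1.15")
open("est.py","w").write(s)
s=s.replace('L.append(','0 and L.append(').replace('o=get_obs(); im,d=read_camera("top"); th,na,nb,*_=theta_from(d)','o=get_obs();th=na=nb=0')
open("replan.py","w").write(s)
E
python3 replan.py fly 3;python3 replan.py fly 4
```

```text
t 15.35 th 0.0000 (0,0) phi -0.0891 tcp-z err mm 2.4 grip 21 ft [0.1 1.1 0.8]
fit p [ 2.534  3.221 -0.023] resid mrad [ 0.8 -0.1 -0.4  0.1] x [ 0.0511 -0.0565] phi_eq(goal) -0.0089
call0: phi->0.0524; per row ty 6.65 tz -0.13 x3; end th 0.026 w -0.033
call1: phi->-0.0218; per row ty -3.46 tz -0.05 x3; end th 0.023 w -0.001
t 15.35 th 0.0000 (0,0) phi -0.0891 tcp-z err mm 2.4 grip 21 ft [0.1 1.1 0.8]
fit p [ 2.534  3.221 -0.023] resid mrad [ 0.8 -0.1 -0.4  0.1] x [ 0.0511 -0.0565] phi_eq(goal) -0.0089
call0: phi->0.0604; per row ty 5.26 tz -0.08 x4; end th 0.017 w -0.027
call1: phi->-0.0262; per row ty -3.03 tz -0.05 x4; end th 0.019 w 0.006
```

```bash
python3 -m crank '[[[0,0,0],[0,6.6,-0.1],0],[[0,0,0],[0,6.6,-0.1],0],[[0,0,0],[0,6.6,-0.1],0]]'; python3 est.py fly 4
```

```text
time_s: 15.72
ee_pos: [0.538, -0.0356, 0.2605]
tool_rot: [-3.097, 0.528, -0.001]
ft_force: [-0.4, 3.0, 2.8]
gripper_width: 0.0214
grasp_force: 20.6
t 15.72 th 0.0290 (335,182) phi 0.0581 tcp-z err mm 2.8 grip 21 ft [-0.4  3.   2.8]
fit p [ 2.539  3.209 -0.022] resid mrad [-0.3 -0.3  1.  -0.4] x [ 0.0287 -0.0241] phi_eq(goal) -0.0093
call0: phi->-0.0515; per row ty -3.83 tz -0.01 x4; end th 0.032 w 0.001
call1: phi->0.0004; per row ty 1.82 tz -0.05 x4; end th 0.025 w -0.010
```

```bash
python3 -m crank '[[[0,0,0],[0,-3.6,0],0],[[0,0,0],[0,-3.6,0],0],[[0,0,0],[0,-3.6,0],0],[[0,0,0],[0,-3.6,0],0]]'; python3 est.py fly 4
```

```text
time_s: 16.27
ee_pos: [0.5426, -0.0223, 0.2601]
tool_rot: [3.095, -0.527, -0.0]
ft_force: [-1.0, -1.8, 0.4]
gripper_width: 0.021
grasp_force: 20.8
t 16.27 th 0.0362 (334,326) phi -0.0430 tcp-z err mm 2.3 grip 21 ft [-1.  -1.8  0.4]
fit p [ 2.55   3.211 -0.021] resid mrad [-0.4  1.2  0.6 -0.3] x [0.0359 0.0138] phi_eq(goal) -0.0097
call0: phi->-0.0341; per row ty 0.31 tz -0.01 x4; end th 0.035 w -0.013
call1: phi->-0.0047; per row ty 1.03 tz -0.02 x4; end th 0.027 w -0.011
```

```bash
python3 -m crank '[[[0,0,0],[0,0,0],0],[[0,0,0],[0,0,0],0],[[0,0,0],[0,0,0],0],[[0,0,0],[0,0,0],0]]'; python3 est.py fly 4
```

```text
time_s: 16.82
ee_pos: [0.5427, -0.0219, 0.2601]
tool_rot: [3.097, -0.528, -0.0]
ft_force: [-1.8, -2.3, 1.8]
gripper_width: 0.0215
grasp_force: 20.9
t 16.82 th 0.0327 (335,330) phi -0.0461 tcp-z err mm 2.2 grip 21 ft [-1.8 -2.3  1.8]
fit p [ 2.547  3.212 -0.021] resid mrad [ 1.3  0.5 -0.4  0. ] x [ 0.0328 -0.0253] phi_eq(goal) -0.0097
call0: phi->0.0243; per row ty 2.46 tz -0.03 x4; end th 0.018 w -0.011
call1: phi->-0.0180; per row ty -1.48 tz -0.00 x4; end th 0.019 w 0.004
```

```bash
python3 -m crank '[[[0,0,0],[0,2.4,0],0],[[0,0,0],[0,2.4,0],0],[[0,0,0],[0,2.4,0],0],[[0,0,0],[0,2.4,0],0]]'; python3 est.py fly 4
```

```text
time_s: 17.38
ee_pos: [0.5399, -0.0302, 0.2604]
tool_rot: [-3.095, 0.527, -0.001]
ft_force: [0.6, 2.0, 2.6]
gripper_width: 0.0211
grasp_force: 20.9
t 17.38 th 0.0165 (330,282) phi 0.0165 tcp-z err mm 2.4 grip 21 ft [0.6 2.  2.6]
fit p [ 2.546  3.212 -0.021] resid mrad [ 0.5 -0.4  0.1 -0. ] x [ 0.0164 -0.0188] phi_eq(goal) -0.0097
call0: phi->0.0012; per row ty -0.53 tz -0.00 x4; end th 0.014 w 0.005
call1: phi->-0.0120; per row ty -0.46 tz 0.00 x4; end th 0.018 w 0.004
```

```bash
python3 -m crank '[[[0,0,0],[0,-0.5,0],0],[[0,0,0],[0,-0.5,0],0],[[0,0,0],[0,-0.5,0],0],[[0,0,0],[0,-0.5,0],0]]'; python3 est.py fly 5
```

```text
time_s: 17.92
ee_pos: [0.5403, -0.029, 0.2604]
tool_rot: [3.097, -0.527, 0.0]
ft_force: [-1.2, 0.3, 3.3]
gripper_width: 0.0216
grasp_force: 20.9
t 17.93 th 0.0151 (331,308) phi 0.0079 tcp-z err mm 2.4 grip 21 ft [-1.2  0.3  3.3]
fit p [ 2.544  3.213 -0.021] resid mrad [-0.4  0.1 -0.1  0. ] x [0.0151 0.011 ] phi_eq(goal) -0.0097
call0: phi->-0.0277; per row ty -1.00 tz 0.01 x5; end th 0.024 w 0.004
call1: phi->-0.0051; per row ty 0.63 tz -0.01 x5; end th 0.022 w -0.003
```

```bash
python3 -m crank '[[[0,0,0],[0,-1,0],0],[[0,0,0],[0,-1,0],0],[[0,0,0],[0,-1,0],0],[[0,0,0],[0,-1,0],0],[[0,0,0],[0,-1,0],0]]'; python3 est.py fly 6
```

```text
time_s: 18.6
ee_pos: [0.5416, -0.0251, 0.2603]
tool_rot: [3.095, -0.527, -0.0]
ft_force: [-1.4, -1.5, 6.2]
gripper_width: 0.0213
grasp_force: 21.1
t 18.60 th 0.0240 (333,325) phi -0.0215 tcp-z err mm 2.4 grip 21 ft [-1.4 -1.5  6.2]
fit p [ 2.543  3.211 -0.021] resid mrad [ 0.1 -0.2 -0.4  0.1] x [0.0241 0.0093] phi_eq(goal) -0.0096
call0: phi->-0.0157; per row ty 0.13 tz -0.00 x6; end th 0.025 w -0.004
call1: phi->-0.0085; per row ty 0.17 tz -0.00 x6; end th 0.022 w -0.003
```

```bash
python3 -m crank '[[[0,0,0],[0,0.1,0],0],[[0,0,0],[0,0.1,0],0],[[0,0,0],[0,0.1,0],0],[[0,0,0],[0,0.1,0],0],[[0,0,0],[0,0.1,0],0],[[0,0,0],[0,0.1,0],0]]'; python3 est.py fly 6
```

```text
time_s: 19.4
ee_pos: [0.5415, -0.0254, 0.2604]
tool_rot: [3.095, -0.527, -0.0]
ft_force: [-1.9, -0.8, 5.7]
gripper_width: 0.0215
grasp_force: 21.1
t 19.40 th 0.0206 (333,333) phi -0.0193 tcp-z err mm 2.4 grip 21 ft [-1.9 -0.8  5.7]
fit p [ 2.543  3.212 -0.022] resid mrad [-0.1 -0.5 -0.6  0.2] x [ 0.0208 -0.0135] phi_eq(goal) -0.0093
call0: phi->0.0154; per row ty 0.81 tz -0.00 x6; end th 0.011 w -0.000
call1: phi->-0.0152; per row ty -0.71 tz -0.00 x6; end th 0.018 w 0.006
```

```bash
python3 -m crank '[[[0,0,0],[0,0.9,0],0],[[0,0,0],[0,0.9,0],0],[[0,0,0],[0,0.9,0],0],[[0,0,0],[0,0.9,0],0],[[0,0,0],[0,0.9,0],0]]'; python3 est.py fly 5; python3 - <<'E'
from meas import *
import json,cv2
im,d=read_camera('side')
t=json.load(open('log.json'))[-1][1]
un=lambda s:PV+RZ@np.array(s)
big=cv2.resize(im[195:250,160:220],None,fx=10,fy=10,interpolation=2)
for s,col in (((0,.27*np.cos(t),.27*np.sin(t)),(0,0,255)),((0,.27,.0055),(0,255,0)),((0.0,.27,.0235),(255,0,0)),((0.0,.27,-.0125),(255,0,0))):
    p=proj('side',un(s)); cv2.circle(big,tuple(int(v) for v in ((p-[160,195])*10)),6,col,2)
cv2.imwrite('pics/s3.png',big)
E
```

```text
time_s: 20.08
ee_pos: [0.5404, -0.0286, 0.2603]
tool_rot: [-3.096, 0.527, -0.001]
ft_force: [-0.5, 1.5, 5.5]
gripper_width: 0.0209
grasp_force: 21.1
t 20.07 th 0.0103 (331,310) phi 0.0047 tcp-z err mm 2.3 grip 21 ft [-0.5  1.5  5.5]
fit p [ 2.54   3.214 -0.022] resid mrad [-0.5 -0.6  0.3 -0. ] x [ 0.0102 -0.0122] phi_eq(goal) -0.0093
call0: phi->0.0132; per row ty 0.24 tz 0.00 x5; end th 0.008 w 0.008
call1: phi->-0.0142; per row ty -0.77 tz 0.00 x5; end th 0.016 w 0.008
```

View pics/s3.png

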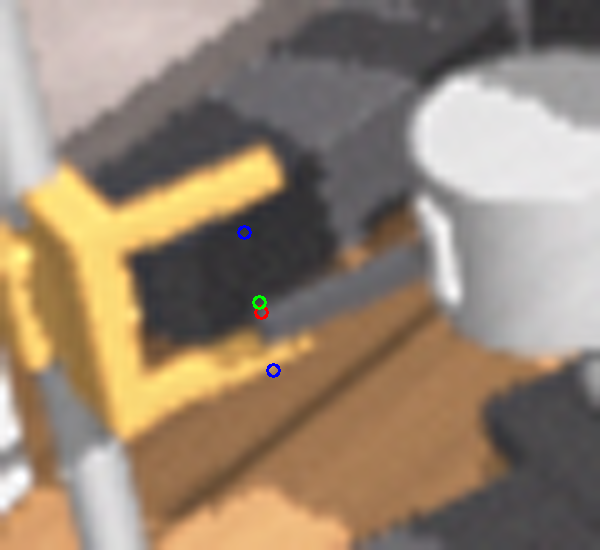

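```bash
python3 -m crank '[[[0,0,0],[0,0.3,0],0],[[0,0,0],[0,0.3,0],0],[[0,0,0],[0,0.3,0],0],[[0,0,0],[0,0.3,0],0]]'; python3 est.py fly 5; python3 - <<'E'
from meas import *
un=lambda s:PV+RZ@np.array(s)
for x in (.01,.016,.022):
    print(x,[((proj('side',un((x,.265,z)))-[160,195])*10).round().tolist() for z in (.0235,.0055,-.0125)])
E
```

```text
time_s: 20.68
ee_pos: [0.5401, -0.0295, 0.2603]
tool_rot: [-3.096, 0.527, -0.001]
ft_force: [0.1, 1.9, 5.0]
gripper_width: 0.0211
grasp_force: 21.1
t 20.68 th 0.0103 (329,298) phi 0.0119 tcp-z err mm 2.3 grip 21 ft [0.1 1.9 5. ]
fit p [ 2.533  3.219 -0.021] resid mrad [-0.8  0.4  0.8 -0.3] x [0.01   0.0086] phi_eq(goal) -0.0096
call0: phi->-0.0178; per row ty -0.83 tz 0.00 x5; end th 0.018 w 0.008
call1: phi->-0.0071; per row ty 0.30 tz -0.00 x5; end th 0.020 w 0.000
0.01 [[244.0, 200.0], [258.0, 270.0], [272.0, 338.0]]
0.016 [[230.0, 187.0], [244.0, 257.0], [258.0, 325.0]]
0.022 [[216.0, 174.0], [231.0, 244.0], [245.0, 311.0]]
```

```bash
python3 -m crank '[[[0,0,0],[0,-0.8,0],0],[[0,0,0],[0,-0.8,0],0],[[0,0,0],[0,-0.8,0],0],[[0,0,0],[0,-0.8,0],0],[[0,0,0],[0,-0.8,0],0]]'; python3 est.py fly 4 -0.26 0.12
```

```text
time_s: 21.35
ee_pos: [0.5411, -0.0268, 0.2604]
tool_rot: [3.096, -0.527, 0.0]
ft_force: [-0.6, -0.1, 5.7]
gripper_width: 0.0211
grasp_force: 21.1
t 21.35 th 0.0198 (332,335) phi -0.0087 tcp-z err mm 2.4 grip 21 ft [-0.6 -0.1  5.7]
fit p [ 2.531  3.217 -0.021] resid mrad [ 0.5  0.8 -0.6  0.1] x [0.0199 0.0169] phi_eq(goal) 0.2111
call0: phi->-0.1300; per row ty -4.23 tz 0.29 x4; end th 0.008 w -0.097
call1: phi->0.0906; per row ty 7.70 tz -0.15 x4; end th -0.072 w -0.144
```

```bash
python3 -m crank '[[[0,0,0],[0,-4,0.3],0],[[0,0,0],[0,-4,0.3],0],[[0,0,0],[0,-4,0.3],0],[[0,0,0],[0,-4,0.3],0]]'; python3 est.py fly 4 -0.26 0.12
```

```text
time_s: 21.9
ee_pos: [0.5462, -0.0119, 0.2585]
tool_rot: [3.095, -0.527, -0.001]
ft_force: [1.1, -2.1, -0.7]
gripper_width: 0.0212
grasp_force: 21.0
t 21.90 th 0.0102 (332,333) phi -0.1217 tcp-z err mm 1.6 grip 21 ft [ 1.1 -2.1 -0.7]
fit p [ 2.53   3.218 -0.021] resid mrad [ 0.7 -0.6  0.3 -0.1] x [ 0.0101 -0.0882] phi_eq(goal) 0.2109
call0: phi->0.0864; per row ty 7.27 tz -0.13 x4; end th -0.063 w -0.127
call1: phi->0.0692; per row ty -0.60 tz -0.05 x4; end th -0.124 w -0.114
```

```bash
python3 -m crank '[[[0,0,0],[0,7.3,-0.3],0],[[0,0,0],[0,7.3,-0.3],0],[[0,0,0],[0,7.3,-0.2],0],[[0,0,0],[0,7.3,0.2],0]]'; python3 est.py fly 4 -0.26 0.12
```

```text
time_s: 22.45
ee_pos: [0.5367, -0.0391, 0.2597]
tool_rot: [-3.096, 0.528, -0.001]
ft_force: [1.8, 2.4, 1.8]
gripper_width: 0.0215
grasp_force: 20.8
t 22.45 th -0.0589 (319,164) phi 0.0847 tcp-z err mm 2.2 grip 21 ft [1.8 2.4 1.8]
fit p [ 2.53   3.222 -0.02 ] resid mrad [-0.7  0.6  1.3 -0.5] x [-0.0594 -0.1228] phi_eq(goal) 0.2102
call0: phi->0.0547; per row ty -1.05 tz -0.07 x4; end th -0.120 w -0.119
call1: phi->0.1808; per row ty 4.38 tz 0.52 x4; end th -0.188 w -0.106
```

```bash
python3 -m crank '[[[0,0,0],[0,0,0],0],[[0,0,0],[0,0,0],0],[[0,0,0],[0,0,0],0],[[0,0,0],[0,0,0],0]]'; python3 est.py fly 4 -0.26 0.12
```

```text
time_s: 23.0
ee_pos: [0.5368, -0.0388, 0.2597]
tool_rot: [3.097, -0.527, 0.0]
ft_force: [0.7, 1.2, 4.7]
gripper_width: 0.0212
grasp_force: 21.0
t 23.00 th -0.1093 (301,192) phi 0.0819 tcp-z err mm 2.2 grip 21 ft [0.7 1.2 4.7]
fit p [ 2.53   3.227 -0.02 ] resid mrad [ 1.1  2.3  1.6 -0.8] x [-0.1101 -0.086 ] phi_eq(goal) 0.2099
call0: phi->0.0972; per row ty 0.53 tz 0.05 x4; end th -0.162 w -0.109
call1: phi->0.2269; per row ty 4.48 tz 0.73 x4; end th -0.219 w -0.073
```

```bash
python3 -m crank '[[[0,0,0],[0,1.2,0.1],0],[[0,0,0],[0,1.2,0.1],0],[[0,0,0],[0,1.2,0.1],0],[[0,0,0],[0,1.2,0.1],0]]'; python3 est.py fly 4 -0.25 0.1
```

```text
time_s: 23.55
ee_pos: [0.5352, -0.0432, 0.259]
tool_rot: [-3.097, 0.527, 0.0]
ft_force: [0.7, 1.9, 3.7]
gripper_width: 0.0215
grasp_force: 21.2
t 23.55 th -0.1541 (292,128) phi 0.1159 tcp-z err mm 1.9 grip 21 ft [0.7 1.9 3.7]
fit p [ 2.53   3.196 -0.02 ] resid mrad [ 2.7  2.9  1.4 -0.9] x [-0.155  -0.0874] phi_eq(goal) 0.2043
call0: phi->0.1777; per row ty 2.14 tz 0.32 x4; end th -0.201 w -0.071
call1: phi->0.2079; per row ty 1.04 tz 0.20 x4; end th -0.230 w -0.034
```

```bash
python3 -m crank '[[[0,0,0],[0,1.6,0.3],0],[[0,0,0],[0,1.6,0.3],0],[[0,0,0],[0,1.6,0.3],0],[[0,0,0],[0,1.6,0.3],0]]'; python3 est.py fly 4 -0.25 0.1
```

```text
time_s: 24.1
ee_pos: [0.533, -0.0494, 0.258]
tool_rot: [-3.097, 0.528, 0.0]
ft_force: [1.4, 1.8, 2.1]
gripper_width: 0.0215
grasp_force: 20.9
t 24.10 th -0.1944 (287,56) phi 0.1634 tcp-z err mm 1.9 grip 21 ft [1.4 1.8 2.1]
fit p [ 2.53   3.235 -0.02 ] resid mrad [ 2.8  1.8  1.6 -0.9] x [-0.1953 -0.0698] phi_eq(goal) 0.2016
call0: phi->0.2013; per row ty 1.30 tz 0.24 x4; end th -0.226 w -0.039
call1: phi->0.1996; per row ty -0.06 tz -0.01 x4; end th -0.240 w -0.015
```

```bash
python3 -m crank '[[[0,0,0],[0,0.4,0],0],[[0,0,0],[0,0.4,0],0],[[0,0,0],[0,0.4,0],0],[[0,0,0],[0,0.4,0],0],[[0,0,0],[0,0.4,0],0]]'; python3 est.py fly 4 -0.25 0.1
```

```text
time_s: 24.78
ee_pos: [0.5324, -0.0513, 0.2579]
tool_rot: [3.097, -0.527, -0.0]
ft_force: [1.9, 1.6, -0.1]
gripper_width: 0.0213
grasp_force: 20.7
t 24.77 th -0.2294 (281,52) phi 0.1774 tcp-z err mm 2.0 grip 21 ft [ 1.9  1.6 -0.1]
fit p [ 2.53   3.201 -0.015] resid mrad [ 1.8  2.8  2.4 -1.1] x [-0.2304 -0.0552] phi_eq(goal) 0.2022
call0: phi->0.2488; per row ty 2.44 tz 0.53 x4; end th -0.254 w -0.015
call1: phi->0.1907; per row ty -1.98 tz -0.44 x4; end th -0.252 w 0.005
```

Almost down at about 0.05 rad/s. I'll hold, let it settle on the stop, then bring the lever back slowly.

```bash
python3 -m crank '[[[0,0,0],[0,0,0],0],[[0,0,0],[0,0,0],0],[[0,0,0],[-0,-0.5,0],0],[[0,0,0],[0,-0.5,0],0],[[0,0,0],[0,-1,-0.1],0],[[0,0,0],[0,-1,-0.1],0]]'; python3 est.py rest
```

```text
time_s: 25.58
ee_pos: [0.5332, -0.0489, 0.2583]
tool_rot: [3.096, -0.527, -0.0]
ft_force: [1.2, -0.2, 1.7]
gripper_width: 0.0213
grasp_force: 20.8
t 25.57 th -0.2402 (277,78) phi 0.1590 tcp-z err mm 2.0 grip 21 ft [ 1.2 -0.2  1.7]
```

```bash
python3 -m crank '[[[0,0,0],[0,-4.7,-0.6],0],[[0,0,0],[0,-4.7,-0.5],0],[[0,0,0],[0,-4.7,-0.4],0],[[0,0,0],[0,-4.7,-0.2],0],[[0,0,0],[0,-4.7,-0.1],0],[[0,0,0],[0,-4.7,0.1],0],[[0,0,0],[0,-4.7,0.3],0],[[0,0,0],[0,-4.7,0.5],0],[[0,0,0],[0,-4.7,0.6],0],[[0,0,0],[0,-4.7,0.8],0],[[0,0,0],[0,-4.7,1],0],[[0,0,0],[0,-4.7,1.1],0]]'; python3 est.py rest
```

```text
time_s: 27.12
ee_pos: [0.552, 0.0052, 0.2555]
tool_rot: [-3.097, 0.527, 0.0]
ft_force: [-0.8, -2.2, 0.3]
gripper_width: 0.021
grasp_force: 21.2
t 27.12 th -0.2398 (276,385) phi -0.2530 tcp-z err mm 2.0 grip 21 ft [-0.8 -2.2  0.3]
```

```bash
python3 -m crank '[[[0,0,0],[0,0,0],1],[[0,0,0],[0,0,0],1],[[0,0,0],[0,0,0],1],[[0,0,0],[0,0,0],1],[[0,0,0],[0,0,0],1],[[0,0,0],[0,0,-10],1],[[0,0,0],[0,0,-20],1],[[0,0,0],[0,0,-25],1],[[0,0,0],[0,0,-25],1],[[0,0,0],[0,0,-25],1],[[0,0,0],[0,0,-15],1],[[0,0,0],[0,0,0],1]]'; python3 - <<'E'
from meas import *
import cv2
im,d=read_camera("top"); print(theta_from(d)); im,d=read_camera("side"); cv2.imwrite("pics/end.png",im); print(get_obs()["gripper_width"])
E
```

```text
time_s: 28.68
ee_pos: [0.5527, 0.0048, 0.3771]
tool_rot: [-3.097, 0.527, -0.005]
ft_force: [-0.3, -0.1, -0.3]
gripper_width: 0.0853
grasp_force: 0.0
(np.float64(-0.23937146211460092), 93, 382)
0.08528242028722699
```

View pics/end.png

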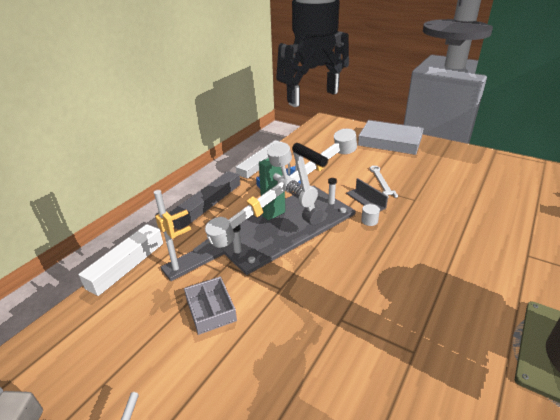

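The picture shows the beam back on its stop with the pointer end down, near (218,232). The lever is free at (310,155), the gripper is clear above it, and the fork and the things beside the tester haven't moved. I'm handing the job in.

```bash
python3 -c "
from cell import *
print(job_done())"
```

```text
the job is handed in; nothing more can be done
None
```

I lifted the beam with the lever alone and floated it between the prongs, by the camera readings, for about 9 s (calmly for the last 6). I then lowered it gently back onto its starting stop, let go, drew clear and handed the job in at about 29 s; no verdict came back.

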